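# Load the third bottle on the roller mixer and hold its jog paddle half way down

## Robot

A 6-joint arm with a two-finger parallel gripper is mounted at the origin on a cart in front of the work surface, level with it; the furniture and walls round the work are solid. World frame = base frame: x ahead of the robot, y to its left, z up, the work surface at z = 0. Lengths are in m, angles in rad, forces in N, time in s.
With the tool pointing down it reaches from about 0.25 to 0.775 m from the base axis. Payload 4 kg.
Tool frame: the origin (TCP) lies at the very end of the fingers, on their centre line; the grasp point (between the pads) lies 19 mm behind it; z points along the fingers, x is the direction in which the jaws open and shut, and the axes are right-handed (so a half turn about z gives the same grasp; the last joint's range is limited). The gripper opens to 94 mm and grips with 3 to 60 N. Pads are 16 mm wide; open, the fingers measure 119 mm over their backs; the gripper's body (75 mm by 177 mm) begins 78 mm behind the grasp point.
Start: joints at [1.113, 0.087, 1.371, -0, 1.684, -0.103], TCP at [0.191, 0.516, 0.206] pointing down, gripper open.
Joint ranges: [-3.1, 3.1], [-0.76, 2.03], [0.27, 2.55], [-1.08, 4.22], [0.17, 2.65], [-2.57, 2.57]. Speed limits (rad/s): [2.79, 2.79, 3.14, 3.14, 3.14, 3.14].

## Interface

Orientations are given as a unit quaternion [x, y, z, w].
In Python, from plant import monitor, viewer, workorder gives the robot as it stands.
- The arm moves only by the shell command python3 -m pendant 'ROWS'. ROWS is JSON, a list of rows, each an object with "travel": the shift along the tool's x, y, z in mm, a list of three; "roll": the turn about the tool's z in degrees; "grip": the opening, from 0 (shut) to 1 (fully open). In form: [{"travel": [x, y, z], "roll": roll, "grip": grip}, ...]. A call has 1 to 10 rows; each row is the pose to reach, as a shift and turn from the pose measured when the call began, along the tool's axes at that moment; what a row does not reach only later rows make up. A row lasts 1/8 s, in which the tool goes at most 62.5 mm and 10.7 degrees, less where a joint would pass 70% of its speed; a pose out of reach is approached as far as the arm can. A call with a gripper value outside its range is refused whole. The fingers move at their own pace and stop on an object; the grip force is fixed at half the most. Time passes only in rows, so rows that repeat a pose let the fingers close. It gives the time, the measured TCP pose, the force and the opening at its end, in the units of the state.
- monitor.get_state(): the state, without advancing time (a new reading comes with each control period).
- viewer.capture(name): name is "scene" or "top" or "wrist"; returns a dict with "color" (400x640x3 uint8, red, green, blue), "depth" (400x640 float32, m along the optical axis (not along the pixel's ray), 0 where there is no reading), "mtx" (3x3 intrinsics, pixels), "eye" and "attitude" of the camera in the world; the wrist camera has in their place "mount" (4x4, takes a point from camera to tool coordinates, whose origin is the TCP and whose axes are the tool frame's). Camera axes: x right, y down, z forward; pixel columns grow to the right and rows downward; lengths in m; the calibration is good to about 2 mm. A picture is of the moment at which its call begins: read the wrist's pose just before it.
- workorder.hand_in(): hands the job in, once; it reports no verdict.
Trained networks look in a picture, given as the dict that the camera call returned (one of the last four; its "shot" number tells which), for a name from the list of things; names that differ only in an ending like _2 or _b are one class to them, and where a whole thing is asked for, a point or a joint stands for the part that bears it (a point fixed in the world has none). Each returns a list of dicts, best first, with "score" (0 to 1); they miss things now and then, are a little off and sometimes report something else, mostly with a low value. They report only what shows in the picture. A call takes as long as a camera call. They do not tell look-alikes from the thing itself.
- viewer.trace(picture, target): "pixels" (400x640 bool, what is visible of it).
- viewer.place_of(picture, target): "centre" ([x, y, z] in m, in the coordinates of the camera as it stood for that picture, good to about 4 mm: a listed point, or the origin of a listed thing).
The state is a dict: "time_s": time; "joint_positions": joint angles; "joint_vel": joint speeds; "effort": joint torques, N m; "tcp_pos": TCP position; "tcp_rot": TCP orientation; "wrist_force": force on the tool from outside, world axes, zero at the start; "torque": the same for the moment, N m; "width": finger opening in m.
Only numpy, scipy, OpenCV 4.12 (cv2) and the standard library are available. Lean on these libraries where they do the work, as an engineer would, in place of code of your own. Each camera call takes 0.05 s, during which the arm holds its last target. There are 200 camera calls.

## Task

Take the bottle from the little rest and lay it on top of the two bottles on the roller mixer, lengthways in the groove between them, and let it go. Then press the mixer's spring-loaded jog paddle half way down with the fingertips, so that its top face stands between the two dark ribs of the gauge beside it, never down to its stop, and hold it there for at least two seconds; the program finishes while still holding the paddle down. Leave the two lower bottles in their places and do not disturb the vial, the tape roll and the timer.

Things in the scene. Friction and masses are not known exactly. Their poses are not given: they have to be found in the camera images.
- mixer: White roller mixer fixed to the worktop, 142 (x) x 232 (y) mm. Origin: centre of its underside; yaw up to 0.2 rad. Three fixed black rollers along x (28 mm across, 116 long, axes 50 mm high at y = -90, -40, 10 mm). Two bottles lie along x in the gaps, barrel centres at x about 0, y = -65 and -15, z = 77 mm. Pod with the paddle at its +y (left) end, y = 35 to 115 mm, 90 mm high; gauge post 119 mm.
- saddle (a point): Point where the third bottle's barrel centre belongs: midway between the lower bottles, 38.6 mm above their centres (mixer x 0, y -40, z 115.9 mm). Axes as the mixer: the bottle lies along x, cap either way. The lower bottles' crests are 15.6 mm below this point: fingertips that hold the bottle across its barrel should reach no more than 10 mm or so below its axis.
- paddle (a joint): Travel of the jog paddle, m: 0 = up (released), 0.016 = down on its stop. Moves straight down. Spring: 3 N at the start of travel, 7 N at 8 mm, 11 N at 16 mm; it springs back up when let go. Half way down = 0.008, within 2.5 mm.
- paddle_top (a point): Centre of the paddle's flat top (black plate 48 (x) x 40 (y) mm, axes as the mixer); moves with it. Up, it is 110 mm above the worktop at mixer x 0, y 75 mm; half way down 102 mm. The gauge is a 66 mm long aluminium plate along its +x (far) side, face 33 mm from this point, 9 mm higher than the raised paddle, with two dark ribs at 99.3 and 104.7 mm height.
- rest: Small grey plastic bottle rest fixed to the worktop: base 56 (x) x 34 (y) x 12 mm with four short posts 30 mm high, narrower than the bottle. Origin: centre of its underside; the bottle lies along its x. Yaw up to 0.35 rad.
- third_bottle_center (a point): The bottle to move: amber with a white cap, lying level on the rest; 46 mm across, barrel 60 mm long, 81 mm with the 34 mm wide cap, 0.11 kg (varies by 30 %). The point is the barrel's centre on its axis, about 50 mm above the worktop at the start; x runs along the bottle to the cap. Can be gripped across the barrel from above; free space on both sides.
- right_bottle_center (a point): Barrel centre of the like bottle that lies in the mixer's gap at mixer y = -65 mm. x along the bottle to its cap.
- left_bottle_center (a point): Barrel centre of the like bottle that lies in the mixer's gap at mixer y = -15 mm, next to the pod. x along the bottle to its cap.
- vial: Bystander: small amber vial with a cap, 23 mm across, 48 mm high, standing on the worktop. Origin: centre of its underside.
- tape: Bystander: roll of tape lying flat, 58 mm across, 18 mm high. Origin: centre of its underside.
- timer: Bystander: white lab timer lying flat, 66 x 72 mm, 22 mm high. Origin: centre of its underside.
Things that resemble listed ones, but are neither listed nor needed, are in the scene too. What is shaped like the part that bears right_bottle_center but pink is not meant.

How it is judged:
On the way, in this order (a step that is already met when the one before it is completed fails the run):
1. the third bottle lies free in the groove on top of the two others, with the paddle up (y of third_bottle_center in the frame of saddle between -0.006 and 0.006 m and x of third_bottle_center in the frame of saddle between -0.018 and 0.018 m and z of third_bottle_center in the frame of saddle between -0.005 and 0.005 m and angle between the x axis of third_bottle_center and the x axis of mixer, either way round below 0.2 rad and contact force between third_bottle and right_bottle above 0.1 N and contact force between third_bottle and left_bottle above 0.1 N and contact force between third_bottle and the fingers below 0.05 N and contact force between third_bottle and the arm below 0.05 N and linear speed of third_bottle below 0.03 m/s and y of right_bottle_center in the frame of mixer between -0.071 and -0.059 m and x of right_bottle_center in the frame of mixer between -0.02 and 0.02 m and z of right_bottle_center in the frame of mixer between 0.0723 and 0.0823 m and y of left_bottle_center in the frame of mixer between -0.021 and -0.009 m and x of left_bottle_center in the frame of mixer between -0.02 and 0.02 m and z of left_bottle_center in the frame of mixer between 0.0723 and 0.0823 m and value of joint paddle below 0.002 m), for 0.3 s.
2. the paddle is held half way down by the fingers for two seconds, the bottles in place (y of third_bottle_center in the frame of saddle between -0.006 and 0.006 m and x of third_bottle_center in the frame of saddle between -0.018 and 0.018 m and z of third_bottle_center in the frame of saddle between -0.005 and 0.005 m and angle between the x axis of third_bottle_center and the x axis of mixer, either way round below 0.2 rad and contact force between third_bottle and right_bottle above 0.1 N and contact force between third_bottle and left_bottle above 0.1 N and contact force between third_bottle and the fingers below 0.05 N and contact force between third_bottle and the arm below 0.05 N and linear speed of third_bottle below 0.03 m/s and y of right_bottle_center in the frame of mixer between -0.071 and -0.059 m and x of right_bottle_center in the frame of mixer between -0.02 and 0.02 m and z of right_bottle_center in the frame of mixer between 0.0723 and 0.0823 m and y of left_bottle_center in the frame of mixer between -0.021 and -0.009 m and x of left_bottle_center in the frame of mixer between -0.02 and 0.02 m and z of left_bottle_center in the frame of mixer between 0.0723 and 0.0823 m and value of joint paddle between 0.0053 and 0.0107 m and contact force between the fingers and paddle above 3 N), for 2 s.
At the end, for the whole second after the job is handed in: Fingers press the still paddle (over 3 N) at 8 mm travel, within 2.7 mm. Third bottle lies untouched on both lower bottles, within 6 mm across, 18 mm along, 5 mm in height of the saddle and 0.2 rad of the rollers; lower bottles still in their gaps (6 mm across, 20 along, 5 high) (all of step 2 and velocity of joint paddle between -0.01 and 0.01 m/s); the arm keeps its last pose, push and grip.
It fails at once if the paddle is pressed down to its stop (over 14.5 mm) (value of joint paddle above 0.0145 m).
It fails at once if the paddle is pressed before the third bottle is in place (value of joint paddle above 0.004 m and distance between third_bottle_center and saddle above 0.03 m).
It fails at once if a bystander is disturbed (moved over 20 mm) (distance of any of vial, tape, timer from where it was at the start of the episode above 0.02 m).
It also fails if it takes over 51 s, if anything falls off the work surface, if the arm or the gripper's body presses on something with over 40 N, if the wrist force passes 120 N, or if a joint passes its speed limit or range.

## Working session

There is one attempt and no reset: what is moved stays moved. The work goes in short steps, Python scripts to look and compute and a shell command to move; the robot and the scene stay as the last step left them, time stands still between calls to the robot, and variables do not carry over. Pictures are saved under pics/ and viewed, on a budget of 10 in all, crops included, one or two more only if the job needs it, and the job is handed in when it is done.

```bash
mkdir -p pics; cat > h.py <<'E'
import numpy as np, cv2, json
from scipy.spatial.transform import Rotation as R
from plant import monitor, viewer, workorder
def cap(n):
    s=monitor.get_state(); p=viewer.capture(n)
    if n=="wrist":
        T=np.eye(4);T[:3,:3]=R.from_quat(s["tcp_rot"]).as_matrix();T[:3,3]=s["tcp_pos"]; W=T@np.array(p["mount"])
    else:
        W=np.eye(4);a=np.array(p["attitude"]);W[:3,:3]=a if a.shape==(3,3) else R.from_quat(a).as_matrix();W[:3,3]=p["eye"]
    p["W"]=W; return p
def save(p,f): cv2.imwrite("pics/"+f,p["color"][:,:,::-1])
def cloud(p):
    K=np.array(p["mtx"]);d=p["depth"];v,u=np.mgrid[:d.shape[0],:d.shape[1]]
    c=np.stack([(u-K[0,2])*d/K[0,0],(v-K[1,2])*d/K[1,1],d],-1)
    w=c@p["W"][:3,:3].T+p["W"][:3,3]; w[d==0]=np.nan; return w
def proj(p,x):
    K=np.array(p["mtx"]);c=(np.array(x)-p["W"][:3,3])@p["W"][:3,:3]; q=K@c; return (q[:2]/q[2]).round(1)
def places(p,t):
    return [(round(r["score"],2),(p["W"][:3,:3]@np.array(r["centre"])+p["W"][:3,3]).round(4),proj(p,p["W"][:3,:3]@np.array(r["centre"])+p["W"][:3,3])) for r in viewer.place_of(p,t)]
E
python3 - <<'E'
from h import *
for n in("scene","top"):
    p=cap(n);save(p,n+".png");print(n,p["W"].round(3).tolist())
    for t in "mixer saddle paddle_top rest third_bottle_center right_bottle_center left_bottle_center vial tape timer".split():
        print(t,*[f"{a} {b} {c}" for a,b,c in places(p,t)],sep="\n   ")
print(monitor.get_state())
E
```

```text
scene [[-0.765, -0.403, 0.503, -0.28], [-0.644, 0.484, -0.592, 1.012], [-0.005, -0.777, -0.629, 0.993], [0.0, 0.0, 0.0, 1.0]]
mixer
   0.78 [0.4516 0.2937 0.0011] [290.5 254.5]
saddle
paddle_top
   0.6 [0.4366 0.3635 0.1095] [274.  241.1]
rest
   0.54 [ 0.4643 -0.0592 -0.001 ] [363.4 193.5]
third_bottle_center
   0.43 [ 0.4619 -0.0547  0.049 ] [363.9 181.6]
right_bottle_center
   0.64 [0.4408 0.076  0.0215] [342.9 211.8]
left_bottle_center
   0.62 [0.4488 0.2836 0.0747] [292.6 233.1]
vial
   0.68 [ 0.4741  0.4801 -0.0019] [234.6 290.4]
tape
   0.63 [5.218e-01 4.996e-01 3.000e-04] [216.3 285.4]
   0.33 [0.4489 0.2791 0.0732] [293.7 232.7]
   0.32 [ 0.3873  0.4984 -0.0043] [253.  312.5]
timer
   0.6 [ 3.876e-01  5.039e-01 -4.000e-04] [251.1 312.7]
top [[0.025, -0.99, 0.138, 0.286], [-0.999, -0.028, -0.02, 0.194], [0.023, -0.138, -0.99, 1.318], [0.0, 0.0, 0.0, 1.0]]
mixer
   0.69 [ 0.4499  0.293  -0.0046] [281.6 203.4]
saddle
   0.84 [0.4534 0.2566 0.116 ] [292.3 196.7]
   0.46 [0.449  0.2789 0.0763] [284.7 200.1]
paddle_top
   0.68 [0.4406 0.3686 0.1078] [249.6 200.8]
rest
   0.74 [0.4
[... 507 characters left out ...]
0.1143] [291.8 197.6]
{'time_s': 1.1, 'joint_positions': array([ 1.11290268e+00,  8.71392948e-02,  1.37067458e+00, -3.71545972e-05,
        1.68359081e+00, -1.03072398e-01]), 'joint_vel': array([ 0.0013921 , -0.00016579,  0.00026482,  0.00043946, -0.00013176,
       -0.0017245 ]), 'effort': array([-3.00113388e-04, -3.40049994e+01, -3.02602208e+01,  7.17567117e-02,
        2.36817054e-02, -2.45942812e-05]), 'tcp_pos': array([0.19109686, 0.51576332, 0.205552  ]), 'tcp_rot': array([ 8.20800423e-01,  5.71215071e-01,  9.11872039e-05, -2.93084652e-05]), 'wrist_force': array([-1.37836031,  0.24398159,  0.02938369]), 'torque': array([0.01713495, 0.00410595, 0.02381824]), 'width': 0.0941818902429982}
```

```bash
python3 - <<'E'
import cv2,numpy as np
t=cv2.imread('pics/top.png')[130:270,170:470];s=cv2.imread('pics/scene.png')[140:340,190:440]
cv2.imwrite('pics/a.png',np.vstack([cv2.resize(t,(640,299),interpolation=3),cv2.resize(s,(375,300))[:,:].copy() if 0 else cv2.copyMakeBorder(cv2.resize(s,(375,300),interpolation=3),0,0,0,265,0)]))
E
```

```text
(no output)
```

View pics/a.png

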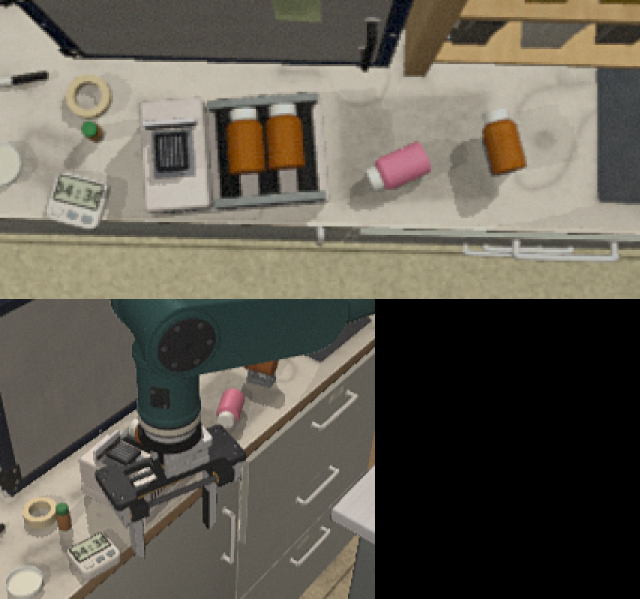

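Target candidates: the amber bottle at top-view (404,199), which lies on the rest; the pink look-alike at (359,207); and the amber mixer bottles at (285,200) and (304,199). I choose (404,199). On the way I'll stop over the mixer for a close look.

```bash
python3 -m pendant '[{"travel":[-40,75,-50],"roll":-8,"grip":1},{"travel":[-80,150,-100],"roll":-16,"grip":1},{"travel":[-164,306,-120],"roll":-25,"grip":1},{"travel":[-164,306,-120],"roll":-25,"grip":1},{"travel":[-164,306,-120],"roll":-25,"grip":1},{"travel":[-164,306,-120],"roll":-25,"grip":1},{"travel":[-164,306,-120],"roll":-25,"grip":1}]'
python3 - <<'E'
from h import *
p=cap("wrist");save(p,"w1.png");print(np.array(p["mount"]).round(3).tolist(),monitor.get_state()["tcp_pos"])
for t in "mixer saddle paddle_top right_bottle_center left_bottle_center".split():
    print(t,*[f"{a} {b} {c}" for a,b,c in places(p,t)],sep="\n   ")
np.savez("w1.npz",w=cloud(p),c=p["color"])
q=cap("top");np.savez("t1.npz",w=cloud(q),c=q["color"])
E
```

```text
time_s: 1.98
tcp_pos: [0.4235, 0.253, 0.3264]
tcp_rot: [0.68, 0.733, 0.001, 0.001]
wrist_force: [0.2, 0.4, 0.1]
width: 0.0941
[[1.0, -0.0, -0.001, 0.0], [0.0, 0.974, 0.228, -0.066], [0.001, -0.228, 0.974, -0.179], [0.0, 0.0, 0.0, 1.0]] [0.42206562 0.25453238 0.32579194]
mixer
   0.69 [ 4.495e-01  2.934e-01 -3.000e-04] [334.5 184.1]
saddle
   0.65 [0.4586 0.2562 0.1152] [312.  205.1]
paddle_top
   0.67 [0.4391 0.3676 0.1116] [397.5 196.2]
   0.24 [0.4574 0.2588 0.1167] [314.  204.6]
right_bottle_center
   0.64 [0.4563 0.2322 0.0788] [295.3 195.9]
   0.56 [0.4386 0.0754 0.0227] [198.9 170. ]
left_bottle_center
   0.93 [0.4459 0.2799 0.076 ] [329.2 190.8]
```

View pics/w1.png

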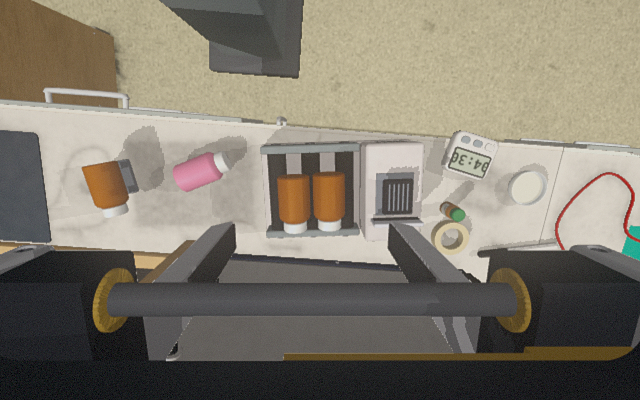

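The wrist view shows the mixer bottles at (293,200) and (328,197), the paddle at (398,196), the pink bottle at (200,171) and the third bottle on the rest at (107,187). Next I fit these from depth in both views.

```bash
cat > fit.py <<'E'
import numpy as np,cv2,sys
from scipy.optimize import least_squares
def barrel(P,c0):
    # fixed r=23 level-axis cylinder fit: y offset, z, yaw
    def f(a):
        d=P[:,:2]-c0; n=np.array([-np.sin(a[2]),np.cos(a[2])]); return np.hypot(d@n-a[0],P[:,2]-a[1])-.023
    r=least_squares(f,[0,c0z,0],loss="soft_l1",f_scale=.002); a=r.x
    t=np.array([np.cos(a[2]),np.sin(a[2])]);n=np.array([-t[1],t[0]]); s=(P[:,:2]-c0)@t
    lo,hi=np.percentile(s,[1,99]); return np.r_[c0+n*a[0]+t*(lo+hi)/2,a[1],a[2],hi-lo,np.std(f(a))].round(4)
for f in sys.argv[1:]:
    z=np.load(f);w=z["w"];c=z["c"].astype(int);hsv=cv2.cvtColor(z["c"],cv2.COLOR_RGB2HSV).astype(int)
    am=(hsv[...,0]>3)&(hsv[...,0]<20)&(hsv[...,1]>140)
    for n,c0,c0z in(("right",(.453,.229),.077),("left",(.447,.28),.077),("third",(.463,-.054),.05)):
        c0=np.array(c0);P=w[am&(np.abs(w[...,:2]-c0).max(-1)<.06)]
        d=np.abs(P[:,1]-c0[1])<(.025 if n!="third" else .05);P=P[d&(P[:,2]>c0z)]
        if len(P)>30: print(f,n,len(P),barrel(P,c0))
    near=np.abs(w[...,:2]-[.44,.367]).max(-1)<.08
    for n,l,h in(("paddle",.104,.114),("pod",.084,.096),("gauge",.1155,.125)):
        P=w[near&(w[...,2]>l)&(w[...,2]<h)]
        if len(P)>15:
            m=np.median(P,0);r=cv2.minAreaRect((P[:,:2]*1000).astype(np.float32));print(f,n,len(P),m.round(4),r)
E
python3 fit.py t1.npz w1.npz
```

```text
t1.npz right 67 [ 0.4172  0.2276  0.0755 -0.0631  0.0431  0.07  ]
t1.npz left 94 [0.4129 0.2759 0.0761 0.0245 0.042  0.0828]
t1.npz third 359 [ 0.4667 -0.0558  0.0489  0.2451  0.0639  0.0024]
t1.npz pod 272 [0.3942 0.3821 0.0885] ((399.31341552734375, 345.1472473144531), (56.133148193359375, 115.72807312011719), 4.576026439666748)
w1.npz right 1472 [0.4472 0.2286 0.0772 0.1033 0.0842 0.0938]
w1.npz left 1984 [0.4381 0.2785 0.0787 0.0901 0.0869 0.1617]
w1.npz third 1167 [ 0.4662 -0.0545  0.0495  0.2473  0.0615  0.001 ]
w1.npz paddle 1235 [0.4434 0.3676 0.1098] ((445.8740539550781, 366.91827392578125), (59.60919189453125, 64.51722717285156), 8.857037544250488)
w1.npz pod 3953 [0.4162 0.352  0.0899] ((441.5754699707031, 346.02679443359375), (139.1124725341797, 125.86337280273438), 4.60969352722168)
w1.npz gauge 153 [0.4754 0.3778 0.1184] ((475.9876708984375, 372.0758972167969), (6.102991104125977, 64.9852294921875), 6.06545877456665)
```

```bash
sed -i 's/P=P\[d&(P\[:,2\]>c0z)\]/P=P[d\&(P[:,2]>c0z)\&(P[:,2]<c0z+.028)]/' fit.py
python3 -m pendant '[{"travel":[-60,5,40],"roll":-4,"grip":1},{"travel":[-310,19,150],"roll":-10,"grip":1},{"travel":[-310,19,150],"roll":-10,"grip":1},{"travel":[-310,19,150],"roll":-10,"grip":1},{"travel":[-310,19,150],"roll":-10,"grip":1},{"travel":[-310,19,150],"roll":-10,"grip":1},{"travel":[-310,19,150],"roll":-10,"grip":1}]'
python3 - <<'E'
from h import *
p=cap("wrist");save(p,"w2.png");np.savez("w2.npz",w=cloud(p),c=p["color"])
for t in "rest third_bottle_center".split():
    print(t,*[f"{a} {b} {c}" for a,b,c in places(p,t)],sep="\n   ")
q=cap("top");np.savez("t2.npz",w=cloud(q),c=q["color"])
for t in "mixer saddle paddle_top right_bottle_center left_bottle_center".split():
    print(t,*[f"{a} {b} {c}" for a,b,c in places(q,t)],sep="\n   ")
E
python3 fit.py w1.npz t2.npz w2.npz
```

```text
time_s: 3.2
tcp_pos: [0.4641, -0.051, 0.1735]
tcp_rot: [0.611, 0.792, -0.001, -0.002]
wrist_force: [-0.3, -0.1, -0.4]
width: 0.0941
rest
third_bottle_center
   0.93 [ 0.4665 -0.057   0.0461] [305.  193.8]
mixer
   0.79 [ 0.4441  0.2898 -0.0013] [282.5 205.3]
saddle
   0.93 [0.4522 0.2544 0.1155] [293.1 197.2]
paddle_top
   0.85 [0.443  0.3673 0.1099] [250.1 199.8]
right_bottle_center
   0.73 [0.4423 0.0719 0.02  ] [359.1 207.2]
   0.55 [0.4544 0.2286 0.0778] [303.3 198.6]
left_bottle_center
   0.67 [0.4508 0.2824 0.073 ] [283.5 199.6]
w1.npz right 1356 [0.4585 0.2298 0.0769 0.1064 0.0616 0.0008]
w1.npz left 1365 [0.4512 0.2794 0.0768 0.1112 0.0614 0.001 ]
w1.npz third 1167 [ 0.4662 -0.0545  0.0495  0.2473  0.0615  0.001 ]
w1.npz paddle 1235 [0.4434 0.3676 0.1098] ((445.8740539550781, 366.91827392578125), (59.60919189453125, 64.51722717285156), 8.857037544250488)
w1.npz pod 3953 [0.4162 0.352  0.0899] ((441.5754699707031, 346.02679443359375), (139.1124725341797, 125.86337280273438), 4.60969352722168)
w1.npz gauge 153 [0.4754 0.3778 0.1184] ((475.9876708984375, 372.0758972167969), (6.1
[... 160 characters left out ...]
.064  0.0026]
t2.npz third 101 [ 0.4667 -0.0544  0.049   0.3003  0.0631  0.0023]
t2.npz paddle 295 [0.4427 0.3674 0.1086] ((446.9907531738281, 372.3772277832031), (63.345726013183594, 62.60836410522461), 88.62167358398438)
t2.npz pod 1195 [0.4331 0.3601 0.0889] ((443.2053527832031, 345.98614501953125), (139.82974243164062, 123.54058074951172), 5.841289520263672)
t2.npz gauge 52 [0.4759 0.3733 0.1183] ((476.7433776855469, 370.4011535644531), (6.2302470207214355, 62.556819915771484), 5.5161590576171875)
w2.npz right 660 [ 0.4321  0.2274  0.0757 -0.0417  0.0152  0.0046]
w2.npz left 70 [0.428  0.2784 0.0875 0.1331 0.0167 0.0008]
w2.npz third 2553 [ 0.4655 -0.0544  0.0493  0.2583  0.0604  0.0007]
```

View pics/w2.png

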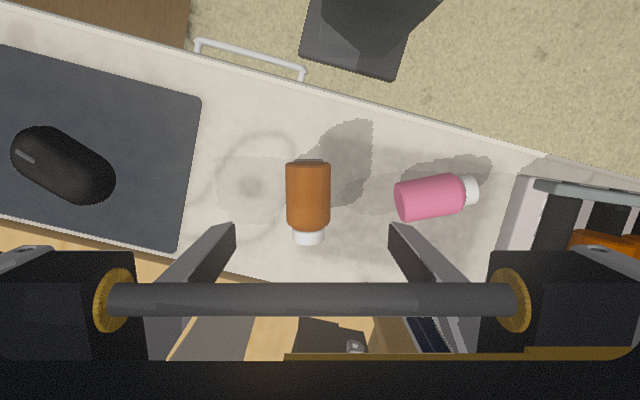

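The close view shows the amber bottle at (308,200), centred between the open jaws and aligned, with the pink one well clear at (435,197). I descend and grip it.

```bash
python3 -m pendant '[{"travel":[-4,1,50],"roll":0,"grip":1},{"travel":[-4,1,100],"roll":0,"grip":1},{"travel":[-4,1,132],"roll":0,"grip":1},{"travel":[-4,1,132],"roll":0,"grip":1},{"travel":[-4,1,132],"roll":0,"grip":0.3},{"travel":[-4,1,132],"roll":0,"grip":0.3},{"travel":[-4,1,132],"roll":0,"grip":0.3},{"travel":[-4,1,132],"roll":0,"grip":0.3},{"travel":[-4,1,132],"roll":0,"grip":0.3}]'
```

```text
time_s: 4.78
tcp_pos: [0.4673, -0.0535, 0.0439]
tcp_rot: [0.609, 0.793, 0.0, 0.0]
wrist_force: [-0.7, -0.1, -0.6]
width: 0.0473
```

```bash
python3 -m pendant '[{"travel":[0,0,-20],"roll":0,"grip":0.3},{"travel":[0,0,-70],"roll":0,"grip":0.3},{"travel":[0,0,-130],"roll":0,"grip":0.3},{"travel":[0,0,-160],"roll":0,"grip":0.3},{"travel":[0,0,-160],"roll":0,"grip":0.3},{"travel":[0,0,-160],"roll":0,"grip":0.3}]'
```

```text
time_s: 5.52
tcp_pos: [0.4663, -0.0532, 0.2018]
tcp_rot: [0.609, 0.793, -0.001, -0.001]
wrist_force: [-0.3, 0.2, -0.9]
width: 0.0448
```

```bash
python3 -m pendant '[{"travel":[45,10,0],"roll":1,"grip":0.3},{"travel":[100,23,0],"roll":3,"grip":0.3},{"travel":[160,37,0],"roll":5,"grip":0.3},{"travel":[220,50,0],"roll":7,"grip":0.3},{"travel":[270,62,0],"roll":8,"grip":0.3},{"travel":[299,68,0],"roll":9,"grip":0.3},{"travel":[299,68,0],"roll":9,"grip":0.3},{"travel":[299,68,0],"roll":9,"grip":0.3},{"travel":[299,68,0],"roll":9,"grip":0.3}]'
python3 - <<'E'
from h import *
p=cap("wrist");save(p,"w3.png");np.savez("w3.npz",w=cloud(p),c=p["color"])
s=monitor.get_state();print(s["tcp_pos"],s["tcp_rot"],s["wrist_force"])
for t in "saddle paddle_top third_bottle_center left_bottle_center".split():
    print(t,*[f"{a} {b} {c}" for a,b,c in places(p,t)],sep="\n   ")
E
sed 's/("third",.*\.05)):/("third",(.455,.254),.207)):/' fit.py > fit3.py; python3 fit3.py w3.npz
```

```text
time_s: 6.65
tcp_pos: [0.4551, 0.252, 0.2013]
tcp_rot: [0.67, 0.742, -0.001, -0.001]
wrist_force: [-0.2, -0.0, -0.1]
width: 0.0452
[0.4551978  0.25203293 0.20164516] [ 0.67042922  0.74197193 -0.00099075 -0.00115089] [-0.97280378  0.32170711 -1.95135855]
saddle
paddle_top
third_bottle_center
   0.77 [0.4518 0.2496 0.1994] [308.1 229.5]
left_bottle_center
   0.93 [0.4461 0.2781 0.0795] [338.4 188. ]
w3.npz right 863 [0.4539 0.2292 0.0767 0.1119 0.0531 0.0021]
w3.npz left 1226 [0.4477 0.2792 0.0766 0.1092 0.0552 0.0028]
w3.npz third 7491 [0.4475 0.2513 0.2062 0.093  0.0526 0.0024]
w3.npz paddle 2652 [0.4434 0.3675 0.1098] ((446.2765808105469, 366.45965576171875), (60.72229766845703, 65.38420104980469), 10.336935997009277)
w3.npz pod 7988 [0.4148 0.3527 0.0899] ((442.47918701171875, 349.2395935058594), (138.97775268554688, 118.2686538696289), 6.573475360870361)
w3.npz gauge 478 [0.4754 0.3724 0.1185] ((475.5776672363281, 372.0528869628906), (5.764871597290039, 64.98639678955078), 6.033300876617432)
```

View pics/w3.png

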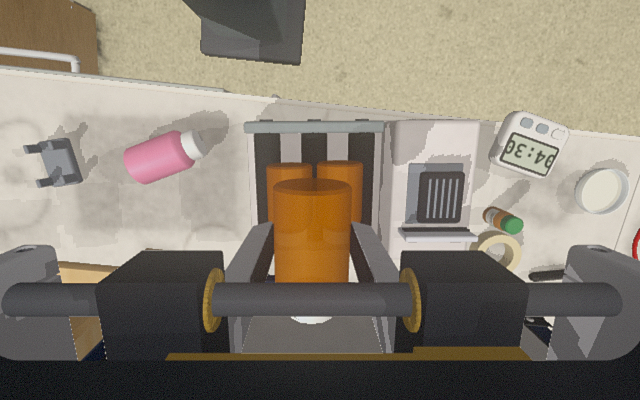

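The bottle hangs level at (312,235), parallel to the lower two, about 2.5 mm to the right of the groove. I correct that and lower.

```bash
python3 -m pendant '[{"travel":[2.5,1,30],"roll":0,"grip":0.3},{"travel":[2.5,1,60],"roll":0,"grip":0.3},{"travel":[2.5,1,78],"roll":0,"grip":0.3},{"travel":[2.5,1,84],"roll":0,"grip":0.3},{"travel":[2.5,1,88],"roll":0,"grip":0.3},{"travel":[2.5,1,90],"roll":0,"grip":0.3},{"travel":[2.5,1,90],"roll":0,"grip":0.3},{"travel":[2.5,1,90],"roll":0,"grip":0.3}]'
```

```text
time_s: 7.9
tcp_pos: [0.4562, 0.2554, 0.1128]
tcp_rot: [0.67, 0.742, 0.0, -0.001]
wrist_force: [-0.6, -0.3, -1.7]
width: 0.0455
```

```bash
python3 -m pendant '[{"travel":[-0.5,0,1],"roll":0,"grip":0.3},{"travel":[-0.5,0,2],"roll":0,"grip":0.3},{"travel":[-0.5,0,2.5],"roll":0,"grip":0.3},{"travel":[-0.5,0,2.5],"roll":0,"grip":0.3}]'
```

```text
time_s: 8.4
tcp_pos: [0.4563, 0.255, 0.1107]
tcp_rot: [0.67, 0.742, 0.0, -0.001]
wrist_force: [-0.5, -0.0, 1.0]
width: 0.0453
```

```bash
python3 -m pendant '[{"travel":[0,0,0],"roll":0,"grip":0.55},{"travel":[0,0,0],"roll":0,"grip":0.75},{"travel":[0,0,0],"roll":0,"grip":0.85},{"travel":[0,0,0],"roll":0,"grip":0.85},{"travel":[0,0,-25],"roll":0,"grip":0.85},{"travel":[0,0,-60],"roll":0,"grip":0.85},{"travel":[0,0,-110],"roll":0,"grip":0.85},{"travel":[0,0,-120],"roll":0,"grip":0.85},{"travel":[0,0,-120],"roll":0,"grip":0.85}]'
python3 - <<'E'
from h import *
p=cap("wrist");save(p,"w4.png");np.savez("w4.npz",w=cloud(p),c=p["color"])
for t in "paddle_top third_bottle_center left_bottle_center".split():
    print(t,*[f"{a} {b} {c}" for a,b,c in places(p,t)],sep="\n   ")
E
sed 's/("third",.*\.05)):/("third",(.455,.254),.116)):/' fit.py > fit3.py; python3 fit3.py w4.npz
```

```text
time_s: 9.52
tcp_pos: [0.4566, 0.2549, 0.2309]
tcp_rot: [0.67, 0.742, 0.001, -0.0]
wrist_force: [-0.5, 0.3, -0.4]
width: 0.0798
paddle_top
   0.94 [0.4384 0.3683 0.1101] [426.5 187.3]
third_bottle_center
   0.94 [0.4563 0.2528 0.1118] [309.3 193.7]
   0.55 [0.4561 0.2315 0.0779] [290.2 185. ]
left_bottle_center
   0.68 [0.4417 0.3684 0.1104] [426.  190.7]
   0.62 [0.4452 0.2772 0.0777] [332.6 179.4]
   0.17 [0.5247 0.5003 0.0015] [479.  241.4]
w4.npz right 1171 [0.4585 0.2302 0.077  0.1077 0.0623 0.0015]
w4.npz left 1219 [0.4512 0.2796 0.0767 0.1016 0.0623 0.002 ]
w4.npz third 3089 [0.4537 0.2545 0.1154 0.1064 0.0623 0.0015]
w4.npz paddle 2187 [0.4429 0.3677 0.1098] ((445.67138671875, 367.36883544921875), (59.04291534423828, 64.09100341796875), 8.132142066955566)
w4.npz pod 6791 [0.4156 0.3562 0.0899] ((442.05120849609375, 344.75274658203125), (137.5926055908203, 126.01922607421875), 5.69642448425293)
w4.npz gauge 358 [0.4752 0.3748 0.1185] ((475.5768737792969, 372.50653076171875), (5.360929489135742, 64.76575469970703), 5.863389015197754)
```

View pics/w4.png

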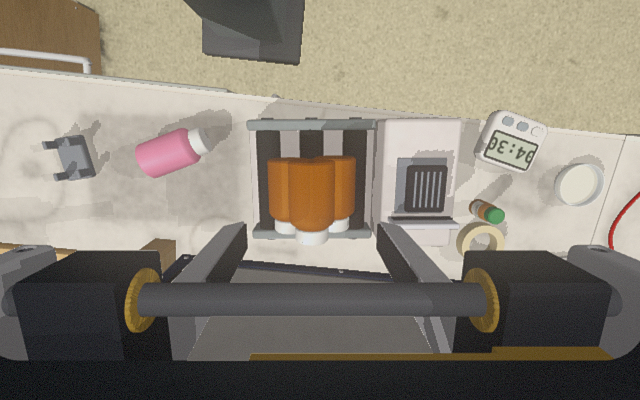

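The bottle lies in the groove at (312,200), centre within about 1.5 mm of the saddle, and the lower bottles are unchanged. Next I close the fingers and go above the paddle at (426,187).

```bash
python3 -m pendant '[{"travel":[50,-1,0],"roll":0,"grip":0},{"travel":[100,-2,0],"roll":0,"grip":0},{"travel":[113.5,-2,0],"roll":0,"grip":0},{"travel":[113.5,-2,0],"roll":0,"grip":0},{"travel":[113.5,-2,0],"roll":0,"grip":0},{"travel":[113.5,-2,40],"roll":0,"grip":0},{"travel":[113.5,-2,80],"roll":0,"grip":0},{"travel":[113.5,-2,106],"roll":0,"grip":0},{"travel":[113.5,-2,106],"roll":0,"grip":0},{"travel":[113.5,-2,106],"roll":0,"grip":0}]'; python3 -c "
from h import *
print(monitor.get_state()['wrist_force'],monitor.get_state()['tcp_pos'])"
```

```text
time_s: 10.98
tcp_pos: [0.4425, 0.3668, 0.124]
tcp_rot: [0.671, 0.742, -0.001, -0.001]
wrist_force: [-0.1, -0.3, 0.2]
width: 0.0005
[-0.11421327 -0.28272123  0.18797752] [0.44247558 0.36682144 0.12397814]
```

```bash
python3 -m pendant '[{"travel":[0,0,8],"roll":0,"grip":0},{"travel":[0,0,13],"roll":0,"grip":0},{"travel":[0,0,16],"roll":0,"grip":0},{"travel":[0,0,18],"roll":0,"grip":0},{"travel":[0,0,18],"roll":0,"grip":0},{"travel":[0,0,18],"roll":0,"grip":0}]'
```

```text
time_s: 11.72
tcp_pos: [0.4427, 0.3669, 0.1066]
tcp_rot: [0.671, 0.742, -0.0, -0.001]
wrist_force: [-0.9, -0.9, 4.5]
width: 0.0005
```

```bash
python3 -m pendant '[{"travel":[0,0,2],"roll":0,"grip":0},{"travel":[0,0,4],"roll":0,"grip":0},{"travel":[0,0,4.8],"roll":0,"grip":0},{"travel":[0,0,4.8],"roll":0,"grip":0},{"travel":[0,0,4.8],"roll":0,"grip":0}]'
python3 - <<'E'
from h import *
S=[]
for n in("top","scene","wrist"):
    p=cap(n);save(p,n+"5.png");np.savez(n[0]+"5.npz",w=cloud(p),c=p["color"]);s=monitor.get_state();S.append(s["wrist_force"]);print(s["tcp_pos"].round(4))
    if n!="top":
      for t in("paddle_top","third_bottle_center"): print(n,t,*places(p,t)[:2])
print(np.mean(S,0))
p5=cv2.imread("pics/wrist5.png");sc=cv2.imread("pics/scene5.png")[200:290,220:350]
cv2.imwrite("pics/b.png",np.hstack([cv2.resize(p5[80:280,220:500],(420,300)),cv2.resize(sc,(380,300))[:, :]]))
E
sed -i 's/c0z+.028/c0z+.026/' fit3.py; sed -i 's/("paddle",.104,.114)/("paddle",.096,.108)/' fit3.py; python3 fit3.py w5.npz t5.npz
```

```text
time_s: 12.35
tcp_pos: [0.4428, 0.3669, 0.1024]
tcp_rot: [0.671, 0.742, 0.0, -0.001]
wrist_force: [-1.1, -1.1, 7.5]
width: 0.0003
[0.4427 0.3669 0.1024]
[0.4428 0.3669 0.1024]
scene paddle_top (0.54, array([0.4403, 0.3641, 0.0976]), array([273.1, 244.1])) (0.53, array([ 0.4632, -0.0586,  0.0019]), array([363.6, 193. ]))
scene third_bottle_center (0.87, array([0.4483, 0.2499, 0.1173]), array([300.6, 214.8]))
[0.4428 0.3669 0.1024]
wrist paddle_top (0.73, array([0.4383, 0.37  , 0.1007]), array([317.2, 228.6]))
wrist third_bottle_center (0.72, array([0.4556, 0.2531, 0.1115]), array([116.9, 243.4]))
[-1.59069136 -1.58529559  6.37435471]
w5.npz right 296 [ 4.0520e-01  2.2920e-01  8.7700e-02 -1.4775e+00  4.4900e-02  9.0000e-04]
w5.npz left 5832 [0.451  0.2794 0.0768 0.1062 0.0621 0.0023]
w5.npz third 8448 [0.4468 0.2538 0.1154 0.1102 0.049  0.0025]
w5.npz paddle 3376 [0.4308 0.3602 0.1016] ((448.11981201171875, 337.4971008300781), (62.5394287109375, 103.85887908935547), 2.823594093322754)
w5.npz pod 14713 [0.4064 0.3558 0.09  ] ((441.5500183105469, 346.13568115234375), (138.7405242919922, 125.57015228271484), 5.076752185821533)
w5.npz gauge 242 [0.4335 0.3664 0.1205] ((433.90869140625, 366.0869140625), (2.4554150104522705, 24.524829864501953), 6.86604118347168)
t5.npz right 231 [0.4596 0.2294 0.0762 0.0989 0.0642 0.003 ]
t5.npz left 98 [ 0.4529  0.28    0.0761 -0.1921  0.0618  0.0032]
t5.npz third 421 [0.4553 0.2536 0.1144 0.109  0.0636 0.0024]
t5.npz paddle 51 [0.4205 0.3601 0.1007] ((437.0031433105469, 340.3352966308594), (19.793798446655273, 135.66262817382812), 34.57576370239258)
t5.npz pod 572 [0.398  0.3593 0.089 ] ((434.08258056640625, 342.8561096191406), (92.80125427246094, 164.75474548339844), 60.20558166503906)
```

View pics/b.png

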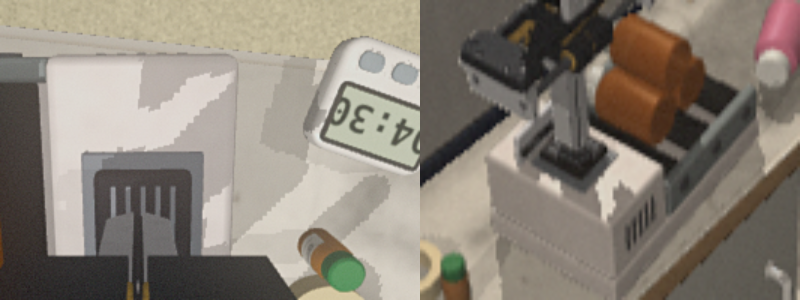

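The fingertips stand on the paddle (wrist crop at (140,220)). Depth puts its top at 101.6 mm, the TCP is at 102.4 mm and the force is about 7 N. The bottle pyramid is intact in the scene crop. Now I hold for 2 s or more.

```bash
for i in 1 2 ; do python3 -m pendant '[{"travel":[0,0,0.6],"roll":0,"grip":0},{"travel":[0,0,0.6],"roll":0,"grip":0},{"travel":[0,0,0.6],"roll":0,"grip":0},{"travel":[0,0,0.6],"roll":0,"grip":0},{"travel":[0,0,0.6],"roll":0,"grip":0},{"travel":[0,0,0.6],"roll":0,"grip":0},{"travel":[0,0,0.6],"roll":0,"grip":0},{"travel":[0,0,0.6],"roll":0,"grip":0},{"travel":[0,0,0.6],"roll":0,"grip":0},{"travel":[0,0,0.6],"roll":0,"grip":0}]'; done
python3 - <<'E'
from h import *
p=cap("wrist");np.savez("w6.npz",w=cloud(p),c=p["color"]);s=monitor.get_state();print(s["time_s"],s["tcp_pos"],s["wrist_force"])
E
python3 fit3.py w6.npz | egrep 'third|left|paddle'
```

```text
time_s: 13.95
tcp_pos: [0.4427, 0.3669, 0.1024]
tcp_rot: [0.671, 0.742, 0.0, -0.001]
wrist_force: [-1.6, -2.0, 6.2]
width: 0.0001
time_s: 15.2
tcp_pos: [0.4427, 0.3669, 0.1024]
tcp_rot: [0.671, 0.742, 0.0, -0.001]
wrist_force: [-0.3, -2.0, 6.6]
width: 0.0002
15.25 [0.44276124 0.36691671 0.10243698] [-0.66178866 -1.74944466  6.91061021]
w6.npz left 5820 [0.4509 0.2794 0.0768 0.1061 0.0622 0.0023]
w6.npz third 8443 [0.4469 0.2539 0.1154 0.1093 0.0494 0.0025]
w6.npz paddle 3367 [0.4308 0.3603 0.1015] ((448.5026550292969, 337.5091552734375), (63.30804443359375, 104.01786804199219), 2.7659053802490234)
```

```bash
python3 -c "
from h import *
print(workorder.hand_in())"
```

```text
the job is handed in; nothing more can be done
None
```

I laid the amber bottle from the rest in the groove on top of the two mixer bottles and released it. I then pressed the paddle half way with the closed fingertips, held it for about 2.9 s and handed in at 15.3 s while still pressing.

**Bottle:** After release, its centre was within about 1.5 mm of the point between the lower bottles, 0.1154 m high (text: 0.1159), and parallel to them. It measured the same during the hold.

**Lower bottles:** They stayed in their gaps. During the final hold only the left one could be re-measured, and it had not moved. The right one was hidden in that last view and was last measured, unmoved, in the top view at the start of the hold.

**Paddle:** The TCP held steady at 102.4 mm and depth put the paddle top at 101.5 mm, so the travel is 7.6–8.5 mm. The force was about 6–7 N, which fits the spring at that depth.

**Bystanders:** The gripper stayed well clear of the vial, tape and timer. I did not measure their positions again at the end.

**Disagreements:**
- The network's estimates for the placed bottle in the last wrist views were about 4 mm lower than the depth fits, and its scene-view estimate was about 5 mm off sideways. I trusted the fits, which agree with the stated geometry.
- One top-view fit of the left bottle's angle was off because the arm hid part of it.

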